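# Load the light-curing unit and latch its door

### The arm

A 7-joint arm with a two-finger parallel gripper is mounted at the origin on the work surface. World frame = base frame: x ahead of the robot, y to its left, z up, the work surface at z = 0. Lengths are in m, angles in rad, forces in N, time in s.
With the tool pointing down it reaches from about 0.4 to 0.85 m from the base axis. Payload 10.4 kg.
Tool frame: the origin (TCP) lies at the very end of the fingers, on their centre line; the grasp point (between the pads) lies 19 mm behind it (r.pinch_z is the distance from the TCP to the grasp point, in m); z points along the fingers, y is the line along which they close (so a half turn about z gives the same grasp; the last joint's range is limited). The gripper opens to 87 mm and grips with 3 to 60 N. Pads are 19 mm wide; open, the fingers measure 117 mm over their backs; the gripper's body (75 mm by 190 mm) begins 51 mm behind the grasp point.
Start: joints at [1.318, 0.332, -0.065, 1.46, 0.022, 1.35, -0.088], TCP at [0.142, -0.609, 0.223] pointing down, gripper open.
Joint ranges: [-2.6, 2.6], [-0.5, 2.12], [-1.47, 1.34], [0.16, 2.42], [-1.27, 4.41], [0.06, 2.06], [-2.6, 2.6]. Speed limits (rad/s): [2.22, 2.22, 2.79, 2.79, 3.14, 3.14, 3.14].

### API

Orientations are given as a unit quaternion [x, y, z, w].
In Python, from bench import sensors, vision, r gives the robot as it stands.
- The arm moves only by the shell command python3 -m crank 'ROWS' [OPENING] [FORCE]. ROWS is JSON, a list of rows, each a list of 2 entries, a list of its own where there are three numbers: the shift along the tool's x, y, z normalised to -1 to 1, where 1 is 3 cm, then the turn about the tool's z normalised to -1 to 1, where 1 is 8 degrees. A call has 1 to 12 rows; each row shifts and turns the commanded pose from where the row before left it, along the tool's axes as they then stand; what a row does not reach is not made up. A row lasts 1/8 s, in which the tool goes at most 62.5 mm and 10.7 degrees, less where a joint would pass 70% of its speed; a pose out of reach is approached as far as the arm can. A call with a number of a shift or a turn outside -1 to 1 is refused whole. A call with a gripper value outside its range is refused whole. OPENING is the opening, from 0 (shut) to 1 (fully open), set as the call begins (- or left out, the last holds). The fingers move at their own pace and stop on an object; FORCE is the grip in N (left out, the last holds). Time passes only in rows, so rows that do not move let the fingers close. It gives the time, the measured TCP pose, the force, the opening and the grip force at its end, in the units of the state.
- sensors.read_state(): the state, without advancing time (a new reading comes with each control period).
- vision.camera(name): name is "scene" or "top" or "wrist"; returns the picture (480x640x3 uint8, red, green, blue); there is no depth.
- vision.camera_model(name): a dict with "vertical_fov" (degrees; the focal length in pixels is half the picture's height over the tangent of half this angle, whatever the lens; pixels are square), "cx", "cy" (the principal point, pixels), "dist" ([k1, k2, p1, p2, k3] as OpenCV has them; the pictures are not rectified), "camera_from_world" (4x4, takes a point from world to camera coordinates); the wrist camera has in their place "hand_eye" (4x4, takes a point from camera to tool coordinates, whose origin is the TCP and whose axes are the flange's). Camera axes: x right, y down, z forward; pixel columns grow to the right and rows downward; lengths in m; the calibration is good to about 2 mm. A picture is of the moment at which its call begins: read the wrist's pose just before it. camera_model takes no time and is no camera call.
- r.close_job(): hands the job in; it is judged then, once.
The state is a dict: "time": time; "joint_positions": joint angles; "joint_vel": joint speeds; "joint_torque": joint torques, N m; "ee_pos": TCP position; "eef_rot": TCP orientation; "ft_force": force on the tool from outside, world axes, zero at the start; "torque": the same for the moment, N m; "width": finger opening in m; "grip_force": force on a finger pad.
Only numpy, scipy, OpenCV 4.12 (cv2) and the standard library are available. Lean on these libraries where they do the work, as an engineer would, in place of code of your own. Each camera call takes 0.05 s, during which the arm holds its last target. There are 200 camera calls.

### The job

Load the curing unit: set the full-arch plaster cast (the horseshoe row of teeth) gently down on the pulled-out tray, teeth up and well inside the tray's rim, and let go of it. Then slide the tray fully in, and push the unit's door shut until it seats on its catch and stays flush. Do not drop or tip the cast, and leave the sectional cast, the bottle and the tin where they are.

Things in the scene. Friction and masses are not known exactly. Their poses are not given: they have to be found in the camera images.
- unit: White bench-top light-curing unit, fixed: 250 deep (x) x 240 wide (y) x 176 mm high, clear window in its top. Origin under the middle of its front face; x points into the unit (away from the robot at yaw 0), y to its left, z up. The lower 88 mm is a closed plinth; above it is the chamber, open at the front, which holds the tray and is closed by the door; its top edge is cut back 22 mm there.
- tray (a joint): Slide of the tray, m: 0 = fully in (against its stop), grows as it comes out along the unit's -x, up to 0.155. Stays where it is left (about 2 N of friction).
- tray_floor (a point): Middle of the upper face of the aluminium tray's floor, 97 mm above the bench; axes parallel to the unit's. Floor 170 (x) x 150 mm (y), with a 3 mm thick rim 8 mm high at the sides and back, and a 5 mm thick front plate as wide as the tray, rising 56 mm above the floor. The part of the tray in front of the unit's front plane is free from above.
- tray_front (a point): On the outer (robot-side) face of the tray's front plate, in its middle, 45 mm above the tray floor (142 mm above the bench; the plate's top edge is at 153 mm). Push here along the unit's x axis to slide the tray in; when the tray is fully in, this face is 6 mm inside the unit's front plane.
- door (a joint): Hinge of the door, rad: 0 = shut flush and seated on the catch; grows as it opens, up to 2.1. Swings freely, stays where left. A spring roller catch resists from about 0.10 rad: it takes about 5 N at door_push to pass it at about 0.045 rad, after which the catch pulls the door to 0 and holds it. Left short of that it rests ajar.
- door_hinge (a point): On the door's vertical hinge line, which lies in its outer face at the unit's left (+y) front edge; half-way up the door (131 mm above the bench). Axes turn with the door: x is the outer face's inward normal (the closing direction; the unit's x when shut), -y runs along the outer face from the hinge to the free edge.
- door_push (a point): On the door's outer face, 170 mm from the hinge line, 155 mm above the bench; axes as door_hinge: push along x to close. Door: 228 wide, 14 thick, 87 to 175 mm above the bench, white with an amber window. A black pull stands 16 mm out of the outer face at the free edge, 94 to 124 mm above the bench. When shut the outer face is 14 mm in front of the unit's front plane.
- cast_mid (a point): The full-arch plaster cast to load: base 48 (its x) x 60 (its y) x 28 mm high with a horseshoe of teeth on top, 39 mm high in all, 0.14 kg. This point is at its middle, 18 mm above its underside. Grip the base across its x: the two flat faces are 48 mm apart and 36 mm or more wide. z points up through the teeth.
- section: Small sectional plaster cast to leave alone: 22 x 42 x 35 mm block with a straight row of three teeth. Origin at the middle of its underside.
- bottle: Amber bottle, 60 mm in diameter and 140 mm high, to leave alone. Origin at the middle of its underside.
- tin: Flat round wax tin, 64 mm in diameter and 18 mm high, to leave alone. Origin at the middle of its underside.

How it is judged:
By the outcome, as a careful person would: the job done as asked, in the order asked, and still so for the second after the job is handed in, with the robot touching nothing.
It also fails if it takes over 72 s, if anything falls off the work surface, if the arm or the gripper's body presses on something with over 40 N, if the wrist force passes 120 N, or if a joint passes its speed limit or range.

## Working session

There is one attempt and no reset: what is moved stays moved. The work goes in short steps, Python scripts to look and compute and a shell command to move; the robot and the scene stay as the last step left them, time stands still between calls to the robot, and variables do not carry over. Pictures are saved under pics/ and viewed, at most 10 in all, crops included, and the job is handed in when it is done.

```bash
mkdir -p pics; ls
python3 - <<'E'
from bench import sensors, vision, r
import cv2,numpy as np
s=sensors.read_state();print({k:np.round(v,3).tolist() for k,v in s.items()})
for n in("scene","top","wrist"):
    cv2.imwrite(f"pics/{n}0.png",vision.camera(n)[:,:,::-1]);m=vision.camera_model(n)
    print(n,{k:np.round(v,4).tolist() for k,v in m.items()})
E
```

```text
pics
{'time': 0.0, 'joint_positions': [1.318, 0.333, -0.065, 1.461, 0.022, 1.35, -0.089], 'joint_vel': [-0.001, 0.0, -0.001, 0.002, -0.002, 0.001, -0.0], 'joint_torque': [-0.001, -62.326, 0.024, -38.991, -0.061, 0.04, 0.0], 'ee_pos': [0.142, -0.608, 0.222], 'eef_rot': [0.993, 0.115, -0.0, -0.001], 'ft_force': [-0.144, 0.469, 0.756], 'torque': [0.049, 0.008, -0.089], 'grip_force': 0.0, 'width': 0.087}
scene {'vertical_fov': 54.6226, 'cx': 323.2546, 'cy': 243.0533, 'dist': [-0.05, 0.0, 0.0, 0.0, 0.0], 'camera_from_world': [[-0.5521, 0.8338, -0.0022, 0.4013], [0.7271, 0.4801, -0.4908, -0.3177], [-0.4081, -0.2726, -0.8713, 1.0937], [0.0, 0.0, 0.0, 1.0]]}
top {'vertical_fov': 42.4124, 'cx': 316.9883, 'cy': 233.5844, 'dist': [-0.0081, 0.0, 0.0, 0.0, 0.0], 'camera_from_world': [[-0.0105, -0.9999, 0.0076, -0.1281], [-0.9953, 0.0097, -0.0961, 0.5821], [0.096, -0.0085, -0.9953, 1.279], [0.0, 0.0, 0.0, 1.0]]}
wrist {'vertical_fov': 67.2265, 'cx': 317.0878, 'cy': 236.7569, 'dist': [-0.0032, 0.0, 0.0, 0.0, 0.0], 'hand_eye': [[0.0006, -0.9668, -0.2554, 0.0699], [1.0, 0.0005, 0.0003, 0.0001], [-0.0001, -0.2554, 0.9668, -0.1623], [0.0, 0.0, 0.0, 1.0]]}
```

View pics/top0.png

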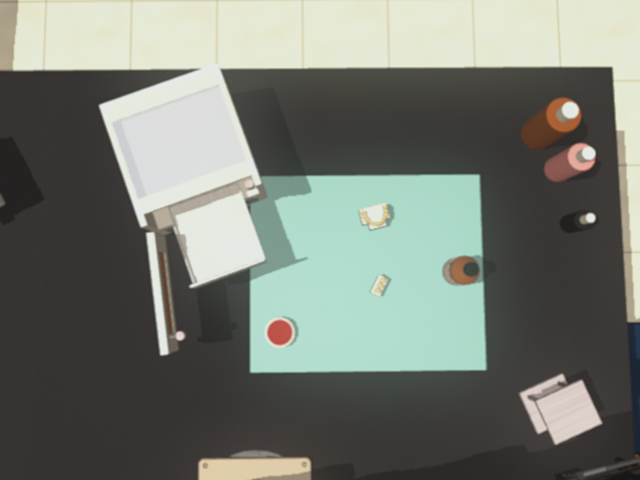

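View pics/scene0.png

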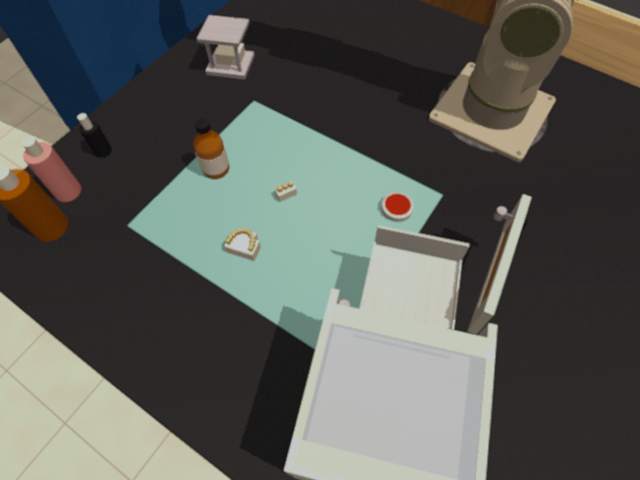

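Top view: full-arch cast about (377,215), section (380,285), bottle (462,270), tin (280,332), tray front plate's top edge (190,285)–(265,260), unit front about (150,225)–(260,185), and the open door (150,235)–(168,352). I'll build a helper and zoom in.

```bash
cat > h.py <<'E'
from bench import sensors, vision, r
import cv2,numpy as np
from scipy.spatial.transform import Rotation as R
def K(m):
    f=240/np.tan(np.radians(m["vertical_fov"]/2));return np.array([[f,0,m["cx"]],[0,f,m["cy"]],[0,0,1]])
def c2w(n,s=None):
    m=vision.camera_model(n)
    if n!="wrist": return m,np.linalg.inv(np.array(m["camera_from_world"]))
    T=np.eye(4);T[:3,:3]=R.from_quat(s["eef_rot"]).as_matrix();T[:3,3]=s["ee_pos"]
    return m,T@np.array(m["hand_eye"])
def cast(n,px,z,s=None):
    m,T=c2w(n,s);p=cv2.undistortPoints(np.array(px,float).reshape(-1,1,2),K(m),np.array(m["dist"])).reshape(-1,2)
    d=np.c_[p,np.ones(len(p))]@T[:3,:3].T;o=T[:3,3]
    return o+d*((z-o[2])/d[:,2])[:,None]
def proj(n,P,s=None):
    m,T=c2w(n,s);W=np.linalg.inv(T);return cv2.projectPoints(np.array(P,float).reshape(-1,1,3),cv2.Rodrigues(W[:3,:3])[0],W[:3,3],K(m),np.array(m["dist"]))[0].reshape(-1,2)
def go(dst,yawdeg=None,s=None):
    "rows units needed from current pose to TCP dst, in tool axes"
    s=s or sensors.read_state();M=R.from_quat(s["eef_rot"]).as_matrix()
    return M.T@(np.array(dst)-s["ee_pos"])/.03
E
python3 - <<'E'
import cv2,numpy as np
t=cv2.imread("pics/top0.png")
a=cv2.resize(t[60:360,90:290],(400,600),interpolation=cv2.INTER_CUBIC)
b=cv2.resize(t[195:235,350:400],(400,320),interpolation=cv2.INTER_CUBIC)
c=cv2.resize(t[270:305,360:400],(320,280),interpolation=cv2.INTER_CUBIC)
o=np.zeros((600,800,3),np.uint8);o[:,:400]=a;o[:320,400:]=b;o[320:,400:720]=c
cv2.imwrite("pics/z0.png",o)
E
```

```text
(no output)
```

View pics/z0.png

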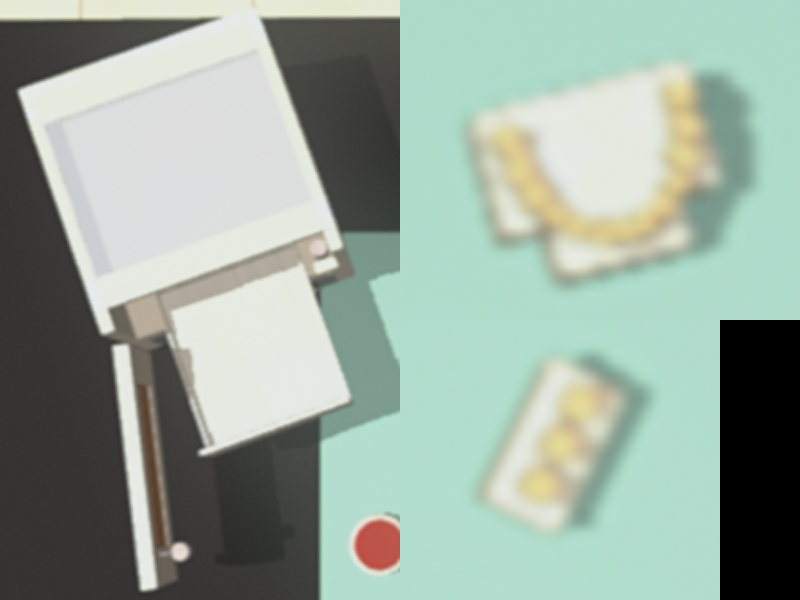

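Zoom: unit back corners at (100,106) and (219,65), tray plate top at (190,287.5)–(265,261), door outer top edge from (146.5,232.5) to (162.5,355). The cast's flat back edge runs (359,209)–(386,203.5), with its cut-cornered front side facing the robot.

Run:
```python
from h import *
np.set_printoptions(precision=4,suppress=True)
u=cast("top",[(100,106),(219,65)],.176);d=u[1]-u[0];print("unit back",u,np.linalg.norm(d))
t=cast("top",[(190,287.5),(265,261)],.153);e=t[1]-t[0];print("plate",t,np.linalg.norm(e),t.mean(0))
for v in(d,e):print("yaw",np.degrees(np.arctan2(v[0],-v[1])))
D=cast("top",[(146.5,232.5),(162.5,355)],.175);print("door",D,np.linalg.norm(D[1]-D[0]))
img=cv2.imread("pics/top0.png")
c=lambda x,y:((x-400)/8+350,y/8+195)
b=cast("top",[c(470,115),c(690,68)],.028);v=b[1]-b[0];print("cast back",b,np.linalg.norm(v),np.degrees(np.arctan2(v[0],-v[1])))
f=cast("top",[c(560,265),c(690,232)],.028);print("front",f,np.linalg.norm(f[1]-f[0]))
print("obstacles tin,bottle,section",cast("top",[(280,332)],.018),cast("top",[(470,270)],.14),cast("top",[(380,285)],.035))
s=sensors.read_state();print(R.from_quat(s["eef_rot"]).as_matrix())
```

```text
unit back [[0.8154 0.2791 0.176 ]
 [0.8943 0.0524 0.176 ]] 0.2400379832579068
plate [[ 0.4686  0.1086  0.153 ]
 [ 0.5174 -0.0335  0.153 ]] 0.15021437585131608 [0.493  0.0376 0.153 ]
yaw 19.18569822548196
yaw 18.949241031165457
door [[0.5718 0.1866 0.175 ]
 [0.3451 0.1537 0.175 ]] 0.22907797494106535
cast back [[ 0.6316 -0.2232  0.028 ]
 [ 0.6437 -0.282   0.028 ]] 0.059956917418239095 11.591918114679121
front [[ 0.5914 -0.2464  0.028 ]
 [ 0.5998 -0.281   0.028 ]] 0.03565641580596397
obstacles tin,bottle,section [[ 0.3751 -0.0543  0.018 ]] [[ 0.4967 -0.4271  0.14  ]] [[ 0.471  -0.2644  0.035 ]]
[[ 0.9737  0.2278 -0.0003]
 [ 0.2278 -0.9737  0.001 ]
 [-0.     -0.0011 -1.    ]]
```

```bash
A='import h'
python3 -m crank '[[[0.82,-0.35,0.03],0],[[0.82,-0.35,0.03],0],[[0.82,-0.35,0.03],0],[[0.82,-0.35,0.03],0],[[0.82,-0.35,0.03],0],[[0.82,-0.35,0.03],0],[[0.82,-0.35,0.03],0],[[0.82,-0.35,0.03],0],[[0.82,-0.35,0.03],0],[[0.82,-0.35,0.03],0],[[0.82,-0.35,0.03],0]]' 1
python3 -m crank '[[[0.82,-0.35,0.03],0],[[0.82,-0.35,0.03],0],[[0.82,-0.35,0.03],0],[[0.82,-0.35,0.03],0],[[0.82,-0.35,0.03],0],[[0.82,-0.35,0.03],0],[[0.82,-0.35,0.03],0],[[0.82,-0.35,0.03],0],[[0.82,-0.35,0.03],0],[[0.82,-0.35,0.03],0],[[0.82,-0.35,0.03],0]]'
python3 -m crank '[[[0,0,0],-1],[[0,0,0],-1],[[0,0,0],-1],[[0,0,0],-1],[[0,0,0],-1],[[0,0,0],-1],[[0,0,0],-1],[[0,0,0],-1],[[0,0,0],-1],[[0,0,0],-1],[[0,0,0],-1],[[0,0,0],0]]'
python3 - <<'E'
from h import *
s=sensors.read_state();cv2.imwrite("pics/w1.png",vision.camera("wrist")[:,:,::-1])
print(s["time"],s["joint_positions"],s["ee_pos"],R.from_quat(s["eef_rot"]).as_matrix().round(3),go([.616,-.258,.2]))
print(proj("wrist",[[.616,-.258,.028]],s))
E
```

```text
time: 1.52
ee_pos: [0.3801, -0.4338, 0.2124]
eef_rot: [0.993, 0.115, -0.0, -0.0]
ft_force: [-0.3, -0.8, 0.1]
width: 0.0873
grip_force: 0.0
time: 2.9
ee_pos: [0.6172, -0.2598, 0.2023]
eef_rot: [0.993, 0.115, -0.0, -0.0]
ft_force: [0.6, -0.4, 0.1]
width: 0.0871
grip_force: 0.0
time: 4.4
ee_pos: [0.6166, -0.2604, 0.2024]
eef_rot: [0.635, 0.772, 0.0, -0.0]
ft_force: [0.5, 0.6, 0.5]
width: 0.0868
grip_force: 0.0
4.4 [ 0.75502648  0.51100899 -0.61389399  1.33069371  0.29018533  1.38944142
  0.34382146] [ 0.61657882 -0.26044822  0.20236438] [[-0.193  0.981 -0.   ]
 [ 0.981  0.193  0.   ]
 [ 0.    -0.    -1.   ]] [ 0.08362267 -0.00324472  0.08080208]
[[316.69934133 214.44424669]]
```

View pics/w1.png

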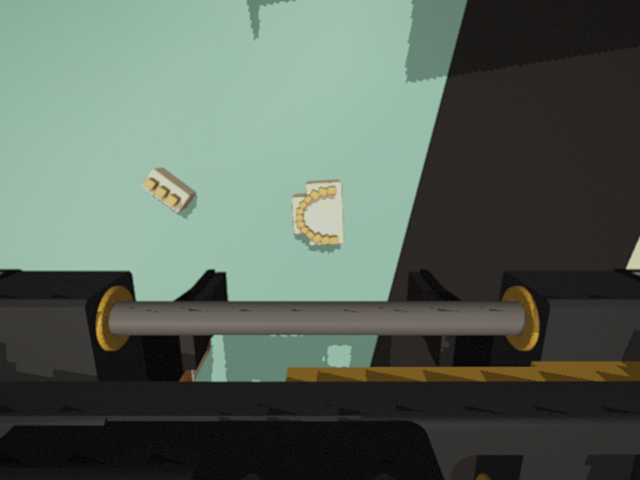

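The cast spans about (293–343, 181–245): flat back edge on the right at x≈342, front on the left at x≈294. The fingers straddle it. I'll check the centring and then descend.

Run:
```python
from h import *
s=sensors.read_state();i=cv2.imread("pics/w1.png")
h=cv2.cvtColor(i,cv2.COLOR_BGR2HSV)[150:265,260:370]
m=((h[...,0]<40)|(h[...,1]<45)).astype(np.uint8)
m[h[...,2]<120]=0
c=max(cv2.findContours(m,0,2)[0],key=cv2.contourArea);q=cv2.minAreaRect(c);print(q)
P=cast("wrist",cv2.boxPoints(q)+[260,150],.028,s);print(P,P.mean(0))
d=[P[1]-P[0],P[2]-P[1]]
print([(np.linalg.norm(v).round(4),np.degrees(np.arctan2(v[1],v[0])).round(1)) for v in d])
b=cast("wrist",[(341,181),(343,243)],.028,s);print(b,b.mean(0))
print(go([*P.mean(0)[:2],.0]))
```

```text
((56.92548370361328, 62.41337585449219), (66.27916717529297, 52.930538177490234), 87.95458984375)
[[ 0.58492903 -0.2312157   0.028     ]
 [ 0.63267012 -0.22015298  0.028     ]
 [ 0.64821734 -0.28207863  0.028     ]
 [ 0.59816898 -0.29376572  0.028     ]] [ 0.61599637 -0.25680326  0.028     ]
[(np.float64(0.049), np.float64(13.0)), (np.float64(0.0638), np.float64(-75.9))]
[[ 0.63209436 -0.22274759  0.028     ]
 [ 0.64639998 -0.28080197  0.028     ]] [ 0.63924717 -0.25177478  0.028     ]
[0.12025637 0.00680188 6.74747987]
```

```bash
python3 -m crank '[[[0.1,0,0.3],-0.2],[[0,0,0.8],0],[[0,0,0.8],0],[[0,0,0.8],0],[[0,0,0.8],0],[[0,0,0.8],0],[[0,0,0.8],0],[[0,0,0.8],0],[[0,0,0.4],0],[[0,0,0.3],0],[[0,0,0],0]]' 1 20
python3 -m crank '[[[0,0,0],0],[[0,0,0],0],[[0,0,0],0],[[0,0,0],0],[[0,0,0],0],[[0,0,0],0],[[0,0,0],0],[[0,0,0],0]]' 0 20
```

```text
time: 5.82
ee_pos: [0.616, -0.2573, 0.0045]
eef_rot: [0.624, 0.781, -0.0, -0.0]
ft_force: [-0.1, 0.3, -0.0]
width: 0.087
grip_force: 0.0
time: 6.82
ee_pos: [0.6162, -0.2575, 0.0049]
eef_rot: [0.624, 0.781, -0.0, 0.0]
ft_force: [-0.5, -0.5, 1.1]
width: 0.048
grip_force: 19.9
```

```bash
python3 -m crank '[[[0,0,-0.3],0],[[0,0,-0.7],0],[[0,0,-0.9],0],[[0,0,-0.9],0],[[0,0,-0.9],0],[[0,0,-0.9],0],[[0,0,-0.9],0],[[0,0,-0.9],0],[[0,0,-0.9],0],[[0,0,-0.7],0],[[0,0,-0.3],0]]'
python3 -m crank '[[[0.4,0.04,0],0],[[0.8,0.04,0],0],[[1,0.04,0],0],[[1,0.04,0],0],[[1,0.04,0],0],[[1,0.04,0],0],[[1,0.04,0],0],[[1,0.04,0],0],[[1,0.04,0],0],[[1,0.04,0],0],[[0.9,0.04,0],0],[[0.6,0.02,0],0]]'
python3 -m crank '[[[0,0,0],0.46],[[0,0,0],1],[[0,0,0],1],[[0,0,0],1],[[0,0,0],1],[[0,0,0],1],[[0,0,0],1],[[0,0,0],1],[[0,0,0],1],[[0,0,0],1],[[0,0,0],1],[[0,0,0],0]]'
python3 - <<'E'
from h import *
s=sensors.read_state();cv2.imwrite("pics/w2.png",vision.camera("wrist")[:,:,::-1]);cv2.imwrite("pics/t2.png",vision.camera("top")[:,:,::-1])
print(s["joint_positions"].round(2),s["ee_pos"],R.from_quat(s["eef_rot"]).as_matrix().round(3),go([.558,.060,.106]))
print(proj("top",[[.558,.06,.097],[.5573+.069*-.945-.0,.0628-.069*.327,.153]]))
E
```

```text
time: 8.2
ee_pos: [0.6166, -0.2572, 0.2565]
eef_rot: [0.624, 0.781, 0.0, 0.001]
ft_force: [0.4, 0.2, -1.4]
width: 0.0485
grip_force: 19.9
time: 9.7
ee_pos: [0.5572, 0.0614, 0.2532]
eef_rot: [0.623, 0.782, -0.0, -0.0]
ft_force: [-0.4, -0.2, -1.1]
width: 0.0481
grip_force: 19.9
time: 11.2
ee_pos: [0.5581, 0.0591, 0.2533]
eef_rot: [0.986, 0.166, -0.0, 0.0]
ft_force: [-0.3, 0.1, -1.1]
width: 0.048
grip_force: 19.9
[ 0.34  0.23 -0.62  1.56  0.14  1.39 -1.52] [0.55814067 0.05908968 0.25331783] [[ 0.945  0.328 -0.001]
 [ 0.328 -0.945 -0.   ]
 [-0.001  0.    -1.   ]] [ 3.35353582e-03 -3.52865945e-02  4.91640247e+00]
[[220.27282749 242.59338419]
 [226.17366821 274.69692972]]
```

View pics/w2.png

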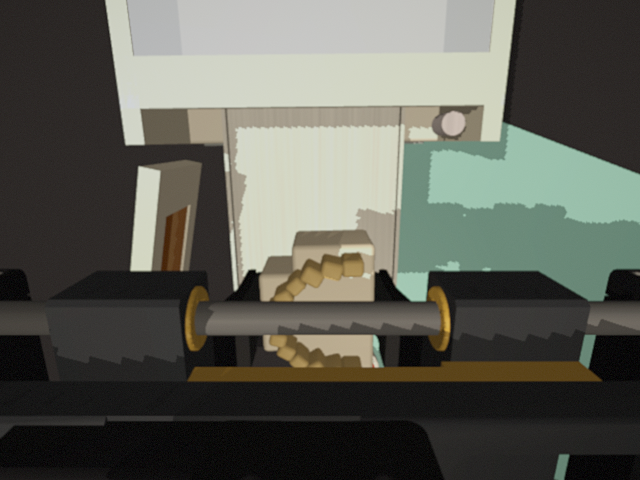

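The cast is held level over the tray, square to it and centred (tray sides x≈230 and 400, cast about 317).

```bash
python3 -m crank '[[[0,0,0.3],0],[[0,0,0.7],0],[[0,0,0.8],0],[[0,0,0.8],0],[[0,0,0.8],0],[[0,0,0.7],0],[[0,0,0.5],0],[[0,0,0.2],0],[[0,0,0.1],0],[[0,0,0],0],[[0,0,0],0]]'
python3 -m crank '[[[0,0,0.03],0],[[0,0,0.03],0],[[0,0,0],0],[[0,0,0],0]]'
```

```text
time: 12.68
ee_pos: [0.559, 0.0587, 0.1073]
eef_rot: [0.986, 0.166, 0.0, 0.0]
ft_force: [0.4, -0.6, -1.2]
width: 0.0481
grip_force: 19.9
time: 13.18
ee_pos: [0.5587, 0.0587, 0.1049]
eef_rot: [0.986, 0.166, 0.0, 0.0]
ft_force: [0.4, -0.5, -1.3]
width: 0.0483
grip_force: 19.9
```

```bash
python3 -m crank '[[[0,0,0.03],0],[[0,0,0.03],0],[[0,0,0],0],[[0,0,0],0]]'
python3 -m crank '[[[0,0,0.03],0],[[0,0,0],0],[[0,0,0],0]]'
```

```text
time: 13.68
ee_pos: [0.5587, 0.0587, 0.1031]
eef_rot: [0.986, 0.166, 0.0, 0.0]
ft_force: [0.4, 1.1, -0.7]
width: 0.0484
grip_force: 19.9
time: 14.05
ee_pos: [0.5587, 0.0587, 0.1022]
eef_rot: [0.986, 0.166, 0.0, 0.0]
ft_force: [1.0, 0.1, 0.2]
width: 0.0479
grip_force: 19.9
```

```bash
python3 -m crank '[[[0,0,0.02],0],[[0,0,0],0],[[0,0,0],0]]'
python3 -m crank '[[[0,0,0],0],[[0,0,0],0],[[0,0,0],0],[[0,0,0],0],[[0,0,0],0],[[0,0,0],0]]' 0.75
```

```text
time: 14.42
ee_pos: [0.5588, 0.0586, 0.1018]
eef_rot: [0.986, 0.166, 0.0, 0.0]
ft_force: [0.0, -0.2, 1.6]
width: 0.0478
grip_force: 19.9
time: 15.18
ee_pos: [0.5587, 0.0587, 0.1016]
eef_rot: [0.986, 0.166, 0.0, 0.0]
ft_force: [0.3, 0.1, -0.2]
width: 0.0649
grip_force: 0.0
```

```bash
python3 -m crank '[[[0,0,-0.2],0],[[0,0,-0.4],0],[[0,0,-0.7],0],[[0,0,-0.9],0],[[0,0,-0.9],0],[[0,0,-0.9],0],[[0,0,-0.8],0],[[0,0,-0.4],0]]'
python3 -m crank '[[[-0.4,0,0],0],[[-0.8,0,0],0],[[-0.9,0,0],0],[[-0.9,0,0],0],[[-0.8,0,0],0],[[-0.4,0,0],0],[[0,0,0],0]]' 0 30
python3 - <<'E'
from h import *
s=sensors.read_state();cv2.imwrite("pics/w3.png",vision.camera("wrist")[:,:,::-1]);t=vision.camera("top")[:,:,::-1];cv2.imwrite("pics/t3.png",t)
w=cv2.imread("pics/w3.png");o=np.zeros((480,800,3),np.uint8);o[:300,:400]=cv2.resize(w,(400,300));o[:480,400:]=cv2.resize(t[120:360,90:290],(400,480))
cv2.imwrite("pics/z3.png",o);print(s["ee_pos"],s["width"],s["joint_positions"].round(2))
E
```

```text
time: 16.18
ee_pos: [0.5591, 0.0589, 0.2597]
eef_rot: [0.986, 0.166, 0.001, 0.0]
ft_force: [0.4, 0.6, 1.0]
width: 0.0652
grip_force: 0.0
time: 17.05
ee_pos: [0.4391, 0.0171, 0.2574]
eef_rot: [0.986, 0.165, -0.0, 0.0]
ft_force: [1.0, 0.5, 0.0]
width: 0.0044
grip_force: 0.0
[0.43912332 0.01709444 0.25742301] 0.004432173217667237 [ 0.48 -0.08 -0.58  1.84 -0.04  1.37 -1.33]
```

View pics/z3.png

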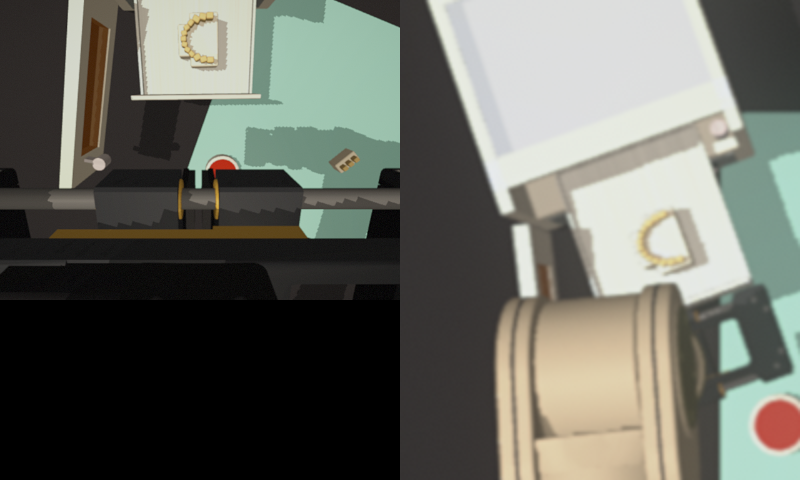

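The cast stands upright and teeth up in the middle of the tray (top view crop, about (660,240)), and the tray hasn't moved. Next: lower the closed fingers in front of the plate and push.

```bash
python3 -m crank '[[[0,0,0.4],0],[[0,0,0.8],0],[[0,0,0.9],0],[[0,0,0.9],0],[[0,0,0.8],0],[[0,0,0.4],0],[[0,0,0],0]]'
python3 -m crank '[[[0.3,0,0],0],[[0.4,0,0],0],[[0.4,0,0],0],[[0.1,0,0],0],[[0.1,0,0],0],[[0.1,0,0],0],[[0.1,0,0],0],[[0.1,0,0],0],[[0.1,0,0],0],[[0.1,0,0],0]]'
python3 -m crank '[[[0.12,0,0],0],[[0.14,0,0],0],[[0.16,0,0],0],[[0.18,0,0],0],[[0.2,0,0],0],[[0.2,0,0],0],[[0.2,0,0],0],[[0.2,0,0],0]]'
```

```text
time: 18.02
ee_pos: [0.4392, 0.0177, 0.1309]
eef_rot: [0.986, 0.166, -0.001, -0.0]
ft_force: [0.0, -0.3, -0.7]
width: 0.0005
grip_force: 0.0
time: 19.27
ee_pos: [0.4907, 0.0351, 0.1316]
eef_rot: [0.986, 0.166, -0.0, 0.0]
ft_force: [-1.2, -1.1, 2.5]
width: 0.0007
grip_force: 1.1
time: 20.27
ee_pos: [0.5306, 0.0491, 0.1315]
eef_rot: [0.986, 0.166, -0.0, -0.0]
ft_force: [-1.9, 0.8, 0.5]
width: 0.0006
grip_force: 1.1
```

```bash
python3 -m crank '[[[0.2,0,0],0],[[0.2,0,0],0],[[0.22,0,0],0],[[0.22,0,0],0],[[0.22,0,0],0],[[0.22,0,0],0],[[0.22,0,0],0],[[0.22,0,0],0],[[0.22,0,0],0],[[0.2,0,0],0],[[0.16,0,0],0],[[0.12,0,0],0]]'
python3 -m crank '[[[0.1,0,0],0],[[0.08,0,0],0],[[0.08,0,0],0],[[0.08,0,0],0],[[0.05,0,0],0],[[0,0,0],0]]'
```

```text
time: 21.78
ee_pos: [0.5992, 0.0727, 0.1317]
eef_rot: [0.986, 0.166, 0.0, 0.0]
ft_force: [-3.0, 0.9, 0.8]
width: 0.0006
grip_force: 1.1
time: 22.52
ee_pos: [0.6103, 0.0763, 0.1317]
eef_rot: [0.986, 0.166, 0.0, 0.0]
ft_force: [-0.7, 0.4, 0.1]
width: 0.0004
grip_force: 0.3
```

```bash
python3 -m crank '[[[0.08,0,0],0],[[0.06,0,0],0],[[0.05,0,0],0],[[0,0,0],0]]'
python3 -m crank '[[[0.05,0,0],0],[[0.05,0,0],0],[[0,0,0],0]]'
```

```text
time: 23.02
ee_pos: [0.6158, 0.0782, 0.1317]
eef_rot: [0.986, 0.166, 0.0, 0.0]
ft_force: [-0.0, -0.0, -0.5]
width: 0.0008
grip_force: 0.3
time: 23.4
ee_pos: [0.6185, 0.0793, 0.1317]
eef_rot: [0.986, 0.166, 0.0, 0.0]
ft_force: [-0.7, -0.5, 0.6]
width: 0.0002
grip_force: 0.3
```

```bash
python3 -m crank '[[[0.05,0,0],0],[[0.05,0,0],0]]'
python3 -m crank '[[[0.05,0,0],0],[[0.05,0,0],0]]'
python3 -m crank '[[[0.05,0,0],0],[[0.05,0,0],0]]'
```

```text
time: 23.65
ee_pos: [0.619, 0.0794, 0.1315]
eef_rot: [0.986, 0.166, -0.003, 0.001]
ft_force: [-18.7, -7.0, 13.6]
width: 0.0007
grip_force: 9.8
time: 23.9
ee_pos: [0.6191, 0.0795, 0.1315]
eef_rot: [0.986, 0.166, -0.006, 0.001]
ft_force: [-35.3, -10.0, 23.7]
width: 0.0006
grip_force: 18.2
time: 24.15
ee_pos: [0.6192, 0.0794, 0.1315]
eef_rot: [0.986, 0.165, -0.009, 0.002]
ft_force: [-50.9, -14.6, 35.6]
width: 0.0002
grip_force: 26.6
```

Force rose sharply at TCP unit-x ≈ −1 mm, so the tray is on its stop. Backing off, lifting, checking, and going round to the outer side of the door.

```bash
python3 -m crank '[[[-0.1,0,0],0],[[-0.2,0,0],0],[[-0.4,0,0],0],[[-0.6,0,0],0],[[-0.5,0,0],0],[[-0.3,0,0],0]]'
python3 -m crank '[[[0,0,-0.4],0],[[0,0,-0.8],0],[[0,0,-0.9],0],[[0,0,-0.9],0],[[0,0,-0.9],0],[[0,0,-0.4],0]]'
python3 -m crank '[[[-0.2,-0.4,0],0],[[-0.4,-0.8,0],0],[[-0.4,-0.8,0],0],[[-0.4,-0.8,0],0],[[-0.4,-0.8,0],0],[[-0.4,-0.8,0],0],[[-0.4,-0.8,0],0],[[-0.4,-0.8,0],0],[[-0.4,-0.8,0],0],[[-0.3,-0.6,0],0],[[0,0,0],0]]'
python3 - <<'E'
from h import *
s=sensors.read_state();w=vision.camera("wrist")[:,:,::-1];t=vision.camera("top")[:,:,::-1];q=vision.camera("scene")[:,:,::-1]
o=np.zeros((600,800,3),np.uint8);o[:300,:400]=cv2.resize(w,(400,300));o[:480,400:]=cv2.resize(t[120:360,90:290],(400,480));o[300:,:400]=cv2.resize(q[180:480,240:640],(400,300))
cv2.imwrite("pics/z4.png",o)
def U(p):
    d=np.array(p[:2])-[.6187,.0841];return d@np.array([[.945,-.327],[.327,.945]])
print(s["ee_pos"],U(s["ee_pos"]),s["joint_positions"].round(2))
E
```

```text
time: 24.9
ee_pos: [0.5666, 0.0614, 0.1317]
eef_rot: [0.986, 0.166, 0.0, 0.0]
ft_force: [-1.0, -1.3, -0.7]
width: 0.0004
grip_force: 0.0
time: 25.65
ee_pos: [0.5681, 0.0621, 0.2629]
eef_rot: [0.986, 0.166, 0.002, 0.0]
ft_force: [-0.9, -0.2, 0.2]
width: 0.0005
grip_force: 0.0
time: 27.02
ee_pos: [0.3887, 0.2363, 0.2608]
eef_rot: [0.986, 0.167, 0.0, 0.0]
ft_force: [0.5, -1.5, -0.6]
width: 0.0004
grip_force: 0.0
[0.38873952 0.23629227 0.26083238] [-0.16754578  0.21901878] [ 0.18 -0.04 -0.8   1.79 -0.03  1.38 -1.84]
```

View pics/z4.png

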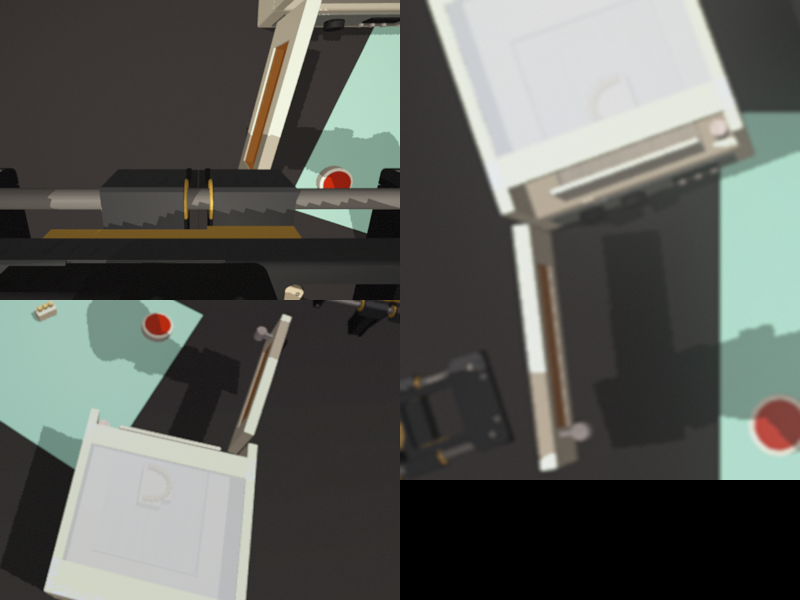

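The tray is fully in with the cast upright inside (seen through the window, no longer under the gripper). The fingers are beyond the door's outer face and clear of it. Descend and sweep.

```bash
python3 -m crank '[[[0,0,0.4],0],[[0,0,0.8],0],[[0,0,0.9],0],[[0,0,0.9],0],[[0,0,0.7],0],[[0,0,0.3],0],[[0,0,0],0]]'
python3 -m crank '[[[-0.06,0.3,0],0],[[-0.08,0.4,0],0],[[-0.08,0.4,0],0],[[-0.06,0.3,0],0],[[-0.05,0.25,0],0],[[-0.05,0.25,0],0],[[-0.04,0.37,0],0],[[-0.04,0.37,0],0],[[-0.04,0.37,0],0],[[-0.04,0.37,0],0]]'
python3 -m crank '[[[0.07,0.42,0],0],[[0.07,0.42,0],0],[[0.07,0.42,0],0],[[0.07,0.42,0],0],[[0.2,0.38,0],0],[[0.2,0.38,0],0],[[0.2,0.38,0],0],[[0.2,0.38,0],0]]'
python3 - <<'E'
from h import *
t=vision.camera("top")[:,:,::-1];q=vision.camera("scene")[:,:,::-1]
o=np.zeros((480,800,3),np.uint8);o[:480,400:]=cv2.resize(t[120:360,90:290],(400,480));o[:300,:400]=cv2.resize(q[180:480,240:640],(400,300))
cv2.imwrite("pics/z5.png",o)
E
```

```text
time: 28.05
ee_pos: [0.3895, 0.2348, 0.1401]
eef_rot: [0.986, 0.166, -0.001, 0.0]
ft_force: [0.5, 0.6, -0.3]
width: 0.0002
grip_force: 0.0
time: 29.3
ee_pos: [0.4078, 0.1333, 0.1407]
eef_rot: [0.986, 0.166, 0.0, 0.0]
ft_force: [-0.2, 1.4, 0.3]
width: 0.0002
grip_force: 0.3
time: 30.3
ee_pos: [0.4703, 0.0534, 0.1406]
eef_rot: [0.986, 0.166, 0.0, -0.0]
ft_force: [-0.1, 1.3, 0.5]
width: 0.0002
grip_force: 0.3
```

View pics/z5.png

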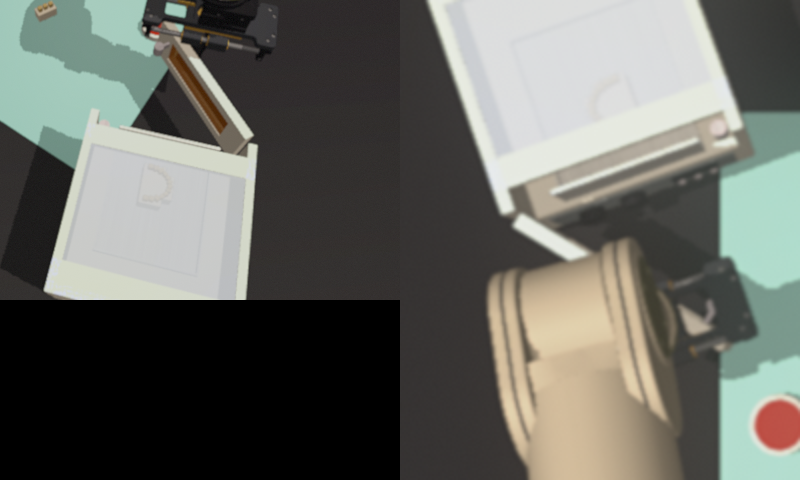

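The door follows the finger and is now about half shut (roughly 0.9 rad). Continue the arc.

```bash
python3 -m crank '[[[0.38,0.41,0],0],[[0.38,0.41,0],0],[[0.38,0.41,0],0],[[0.37,0.2,0],0],[[0.37,0.2,0],0],[[0.37,0.2,0],0],[[0.36,0.2,0],0],[[0.3,0.09,0],0],[[0.25,0.07,0],0],[[0.2,0.05,0],0]]'
python3 -m crank '[[[0.15,0.03,0],0],[[0.1,0.02,0],0],[[0.1,0.02,0],0],[[0.1,0.02,0],0],[[0.1,0.02,0],0],[[0.1,0,0],0]]'
python3 -m crank '[[[0.1,0,0],0],[[0.1,0,0],0],[[0.05,0,0],0]]'
```

```text
time: 31.65
ee_pos: [0.5872, 0.0235, 0.1406]
eef_rot: [0.986, 0.166, -0.0, 0.0]
ft_force: [-0.5, 0.4, 0.2]
width: 0.0005
grip_force: 0.2
time: 32.4
ee_pos: [0.6065, 0.0265, 0.1406]
eef_rot: [0.986, 0.166, 0.0, 0.0]
ft_force: [0.5, -0.8, -0.1]
width: 0.0002
grip_force: 0.2
time: 32.78
ee_pos: [0.6136, 0.0291, 0.1406]
eef_rot: [0.986, 0.166, 0.0, 0.0]
ft_force: [0.1, -0.7, 0.1]
width: 0.0004
grip_force: 0.1
```

```bash
python3 -m crank '[[[0.05,0,0],0],[[0.05,0,0],0]]'
python3 -m crank '[[[0.05,0,0],0],[[0.03,0,0],0]]'
```

```text
time: 33.02
ee_pos: [0.6154, 0.0298, 0.1406]
eef_rot: [0.986, 0.166, -0.001, 0.0]
ft_force: [-10.4, -2.5, 6.4]
width: 0.0005
grip_force: 5.2
time: 33.28
ee_pos: [0.6154, 0.0298, 0.1406]
eef_rot: [0.986, 0.166, -0.004, 0.001]
ft_force: [-22.4, -5.0, 14.8]
width: 0.0007
grip_force: 11.4
```

The finger has stopped firmly at the flush position (about −21 mm in unit x). Retreating, lifting and checking.

```bash
python3 -m crank '[[[-0.1,0,0],0],[[-0.3,0,0],0],[[-0.6,0,0],0],[[-0.8,0,0],0],[[-0.8,0,0],0],[[-0.6,0,0],0],[[-0.3,0,0],0]]'
python3 -m crank '[[[0,0.4,-0.4],0],[[0,0.8,-0.8],0],[[0,0.9,-0.9],0],[[0,0.9,-0.9],0],[[0,0.9,-0.6],0],[[0,0.9,0],0],[[0,0.9,0],0],[[0,0.9,0],0],[[0,0.5,0],0],[[0,0,0],0]]'
python3 - <<'E'
from h import *
t=vision.camera("top")[:,:,::-1];q=vision.camera("scene")[:,:,::-1]
o=np.zeros((600,800,3),np.uint8);o[:400,400:]=cv2.resize(t[50:250,90:290],(400,400));o[:480,:400]=cv2.resize(q[120:480,240:540],(400,480))
cv2.imwrite("pics/z6.png",o)
P=[]
for x,y in[(-.014,.12),(-.014,-.108)]:P.append([.6187+.945*x-.327*y,.0841+.327*x+.945*y,.175])
print((proj("top",P)-[90,50])*2+[400,0],(proj("scene",P)-[240,120])*4/3)
E
```

```text
time: 34.15
ee_pos: [0.5186, -0.004, 0.1408]
eef_rot: [0.986, 0.166, 0.0, 0.0]
ft_force: [1.1, -0.6, 0.4]
width: 0.0005
grip_force: 0.0
time: 35.4
ee_pos: [0.5889, -0.2057, 0.2478]
eef_rot: [0.986, 0.165, -0.0, -0.0]
ft_force: [1.2, -0.1, -0.1]
width: 0.0004
grip_force: 0.0
[[506.18422332 371.0175615 ]
 [736.30613892 290.07692257]] [[343.88395679 258.16409117]
 [136.63767502 210.53750141]]
```

View pics/z6.png

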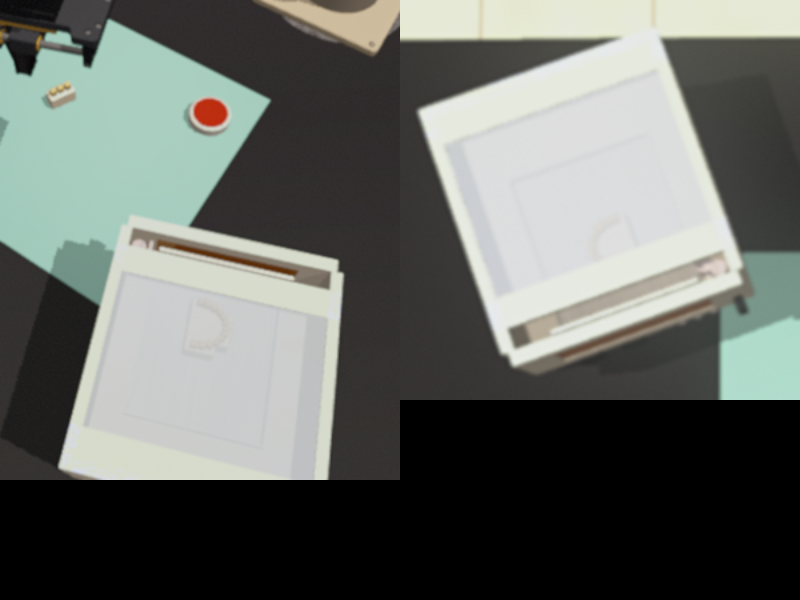

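The door is flush: its top edge runs (512,365)–(742,285), parallel to the unit front, with its roller at the catch. The cast is upright inside and the other items are undisturbed.

```bash
python3 -c "
from bench import r
print(r.close_job())"
```

```text
the job is handed in; nothing more can be done
None
```

The job is handed in: the cast stands teeth up on the tray, the tray is fully in, the door is shut flush, and the sectional cast and tin look undisturbed; the bottle was out of the final view, but the arm never came down near it (about 35 s of the 72 s used).

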